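# Fetch the stud gauge from behind the totes and put the totes back as a stack

## Robot

A 6-joint arm with a two-finger parallel gripper is mounted at the origin on the work surface. World frame = base frame: x ahead of the robot, y to its left, z up, the work surface at z = 0. Lengths are in mm, angles in degrees, forces in N, time in s.
With the tool pointing down it reaches from about 300 to 850 mm from the base axis. Payload 4.2 kg.
Tool frame: the origin (TCP) lies at the very end of the fingers, on their centre line; the grasp point (between the pads) lies 19 mm behind it (env.tcp_to_grasp is the distance from the TCP to the grasp point, in mm); z points along the fingers, y is the line along which they close (so a half turn about z gives the same grasp; the last joint's range is limited). The gripper opens to 91 mm and grips with 3 to 60 N. Pads are 32 mm wide; open, the fingers measure 118 mm over their backs; the gripper's body (76 mm by 178 mm) begins 60 mm behind the grasp point.
Start: joints at [68.984, 18.312, 89.639, -0, 72.044, -1.146], TCP at [195.44, 540.783, 213.976] pointing down, gripper open.
Joint ranges: [-177.97, 177.97], [-48.28, 115.42], [12.27, 149.76], [-77.06, 257.06], [2.81, 150.46], [-146.56, 146.56]. Speed limits (degrees/s): [147.25, 147.25, 180, 180, 180, 180].

## Interface

Orientations are given as [roll, pitch, yaw] about the fixed x, y, z axes, in that order (R = Rz(yaw) Ry(pitch) Rx(roll)).
In Python, from workcell import env gives the robot as it stands.
- The arm moves only by the tool move_arm, never from a script. Its argument "plan" is a list of rows, each a list of 3 entries, a list of its own where there are three numbers: the shift along the world's x, y, z in cm, then the turn about the world's z in degrees, then the closure, from 0 (fully open) to 1 (shut). In form: [[[x, y, z], turn, claw], ...]. A call has 1 to 5 rows; each row shifts and turns the commanded pose from where the row before left it; what a row does not reach is not made up. A row lasts 1/10 s, in which the tool goes at most 50 mm and 8.59 degrees, less where a joint would pass 70% of its speed; a pose out of reach is approached as far as the arm can. A call is refused whole if a number of a shift passes 5 or a number of a turn 8.59, either way. A call with a gripper value outside its range is refused whole. The fingers move at their own pace and stop on an object; "squeeze" is the grip in N (left out, the last holds). Time passes only in rows, so rows that do not move let the fingers close. It gives the time, the measured TCP pose, the force, the opening and the grip force at its end, in the units of the state.
- env.state(): the state, without advancing time (a new reading comes with each control period).
- env.grab_frame(name): name is "side" or "top" or "wrist"; returns a dict with "frame" (420x560x3 uint8, red, green, blue), "z_map" (420x560 float32, mm along the optical axis (not along the pixel's ray), 0 where there is no reading), "fovy" (degrees; the focal length in pixels is half the picture's height over the tangent of half this angle, whatever the lens; pixels are square), "cx", "cy" (the principal point, pixels), "D" ([k1, k2, p1, p2, k3] as OpenCV has them; the pictures are not rectified), "position" and "orientation" of the camera in the world. Camera axes: x right, y down, z forward; pixel columns grow to the right and rows downward; lengths in mm; the calibration is good to about 2 mm. A picture is of the moment at which its call begins.
- env.job_done(): hands the job in; it is judged then, once.
Trained networks look in a picture, given as the dict that the camera call returned (one of the last four; its "shot" number tells which), for a name from the list of things; names that differ only in an ending like _2 or _b are one class to them, and where a whole thing is asked for, a point or a joint stands for the part that bears it (a point fixed in the world has none). Each returns a list of dicts, best first, with "score" (0 to 1); they miss things now and then, are a little off and sometimes report something else, mostly with a low value. They report only what shows in the picture. A call takes as long as a camera call.
- env.search_frame(picture, label): "point" ([column, row] in pixels, amid what is visible of it).
- env.landmark_of(picture, label): "point" ([column, row] in pixels: a listed point, or the origin of a listed thing).
The state is a dict: "time_s": time; "qpos": joint angles; "qvel": joint speeds; "effort": joint torques, N m; "ee_pos": TCP position; "ee_rot": TCP orientation; "force": force on the tool from outside, world axes, zero at the start; "torque": the same for the moment, N m; "gripper_width": finger opening in mm; "gripper_force": force on a finger pad.
Only numpy, scipy, OpenCV 4.12 (cv2) and the standard library are available. Lean on these libraries where they do the work, as an engineer would, in place of code of your own. Each camera call takes 0.05 s, during which the arm holds its last target. There are 200 camera calls.

## Task

Clear the green and the blue tote out of the bay and stand them side by side on the cardboard, then fetch the aluminium gauge from behind them and lay it flat in the blue outline in the middle of the stud plate, lined up with it. After that put the totes back as one straight stack inside the yellow-taped lane: first the green tote, along the lane, then the blue tote squarely on top of it, turned so that its yellow end is over the green tote's plain end (that way round they stack; with the yellow ends together they nest, which is wrong). Keep the totes upright throughout and leave the spray can and the T-wrench where they are.

Things in the scene. Friction and masses are not known exactly. Their poses are not given: they have to be found in the camera images.
- green_tote: Green stack-nest tote of copper studs, 130 (x) x 62 (y) x 85 mm, about 0.45 kg; +x end yellow. Origin: centre of underside. Side walls upright from 30 mm up to the rim: grip there across the 62 mm. Starts in either taped lane, yellow end away from the robot, 38 mm beside the other tote. Goes to the bottom of the stack.
- blue_tote: Blue stack-nest tote of steel nuts, 130 (x) x 62 (y) x 85 mm, about 0.35 kg; +x end yellow. Origin: centre of underside. Side walls upright from 30 mm up to the rim: grip there across the 62 mm. Starts in either taped lane, yellow end away from the robot, 38 mm beside the other tote. Goes on top: stacked, it stands 85 mm above the lower one (safe within 6 mm); nested, 55 mm.
- blue_tote_yellow_end (a point): point on the blue tote at the top middle of its yellow end, 63 mm along the tote's +x from its centre, 85 mm up.
- gauge: drilled aluminium gauge bar with red ends and black holes, 110 long (own y) x 30 wide (own x) x 16 mm high, 0.14 kg, lying flat on the storage sheet just behind both totes (about 10 mm beyond their far ends), across the lanes. Origin: centre of its underside; z up. Grip it across its 30 mm width at mid-length.
- stud_plate: fixed steel plate 160 (x) x 180 (y) x 4 mm on the bench, to one side of the bay (side varies), with a blue outline for the gauge in its middle, long way along the plate's y; two rows of five copper studs (6 mm thick, 18 mm tall) stand along y, 68 mm either side of the middle. Origin: centre of its underside.
- gauge_spot (a point): centre of the blue outline (46 x 130 mm) on the top face of the stud plate: where the gauge's origin belongs; axes as the plate's.
- cardboard: fixed flat sheet of cardboard, 180 (x) x 210 (y) x 3 mm, on the bench on the other side of the bay: the side area. Origin: centre of its underside. The two totes fit side by side, lengthwise along its x, at 50 mm either side of its middle (y).
- lane_yellow: lane outlined with yellow tape on the grey storage sheet (4 mm thick), 160 long (own x) x 84 mm wide (own y) outside, tape 6 mm wide; the other lane has white tape, 100 mm beside it. Origin: the lane's centre, on the top face of the sheet. One tote stands in it at the start.
- spray_can: red spray can, 52 mm across and 110 mm high, standing on the bench to the far left or right of the bay: leave it. Origin: centre of its underside.
- t_wrench: steel T-handled wrench lying on the bench beyond the bay: shank 100 mm along its x, cross bar 90 mm long, 22 mm high: leave it. Origin: middle of the shank, at bench level.

How it is judged (in metres and radians):
On the way, in this order (a step that is already met when the one before it is completed fails the run):
1. both totes stand upright side by side on the cardboard, let go (x of green_tote in the frame of cardboard between -0.09 and 0.09 m and y of green_tote in the frame of cardboard between -0.105 and 0.105 m and z of each of green_tote, blue_tote in the frame of cardboard below 0.02 m and angle between each of green_tote, blue_tote's own z axis and vertical below 0.1 rad and contact force between the fingers and green_tote below 0.2 N and linear speed of each of green_tote, blue_tote below 0.03 m/s and x of blue_tote in the frame of cardboard between -0.09 and 0.09 m and y of blue_tote in the frame of cardboard between -0.105 and 0.105 m and contact force between the fingers and blue_tote below 0.2 N), for 0.2 s.
2. the gauge lies in the blue outline on the stud plate, let go (horizontal distance between gauge and gauge_spot below 0.012 m and z of gauge in the frame of gauge_spot below 0.008 m and angle between the y axis of gauge and the y axis of stud_plate, either way round below 0.15 rad and angle between gauge's own z axis and vertical below 0.1 rad and contact force between the fingers and gauge below 0.2 N and linear speed of gauge below 0.03 m/s), for 0.2 s.
3. the green tote stands in the yellow lane, let go (horizontal distance between green_tote and lane_yellow below 0.015 m and z of green_tote in the frame of lane_yellow below 0.01 m and angle between the x axis of green_tote and the x axis of lane_yellow, either way round below 0.15 rad and angle between green_tote's own z axis and vertical below 0.08 rad and contact force between the fingers and green_tote below 0.2 N and linear speed of green_tote below 0.03 m/s), for 0.2 s.
At the end, for the whole second after the job is handed in: Gauge flat in the blue outline (12 mm, 0.15 rad). Green tote in the yellow lane (15 mm of its centre, 0.15 rad, either way round). Blue tote stacked on it (12 mm, 0.15 rad, underside 78-92 mm above the green one's), yellow end over the plain end. All upright, at rest, let go (all of step 2 and all of step 3 and x of blue_tote in the frame of green_tote between -0.012 and 0.012 m and y of blue_tote in the frame of green_tote between -0.012 and 0.012 m and z of blue_tote in the frame of green_tote between 0.078 and 0.092 m and x of blue_tote_yellow_end in the frame of green_tote below -0.03 m and angle between the x axis of blue_tote and the x axis of green_tote, either way round below 0.15 rad and angle between blue_tote's own z axis and vertical below 0.08 rad and contact force between the fingers and blue_tote below 0.2 N and linear speed of blue_tote below 0.03 m/s); the robot touches nothing.
It fails at once if a tote is tipped more than 0.5 rad (angle between any of green_tote, blue_tote's own z axis and vertical above 0.5 rad).
It fails at once if the spray can or the T-wrench is shifted more than 30 mm (distance of any of spray_can, t_wrench from where it was at the start of the episode above 0.03 m).
It also fails if it takes over 136 s, if anything falls off the work surface, if the arm or the gripper's body presses on something with over 40 N, if the wrist force passes 120 N, or if a joint passes its speed limit or range.

## Working session

There is one attempt and no reset: what is moved stays moved. The work goes in short steps, Python scripts to look and compute and a tool call to move; the robot and the scene stay as the last step left them, time stands still between calls to the robot, and variables do not carry over. Pictures are saved under pics/ and viewed, at most 14 in all, crops included, and the job is handed in when it is done.

Besides the shell and the picture viewer there is one more tool, called after "Emit:" as name(argument=value, ...), one argument or row to a line, values as JSON. move_arm: Moves the arm, as the interface text tells. Its arguments: {"type":"object","properties":{"plan":{"type":"array","items":{"type":"array"}},"squeeze":{"type":"number"}},"required":["plan"]}

```bash
ls; mkdir -p pics
cat > h.py <<'E'
import numpy as np, cv2
from workcell import env
from scipy.spatial.transform import Rotation as R
def cam(p):
    h,w=p["frame"].shape[:2]; f=h/2/np.tan(np.radians(p["fovy"])/2)
    K=np.array([[f,0,p["cx"]],[0,f,p["cy"]],[0,0,1.]])
    o=np.array(p["orientation"],float)
    Rm=o if o.shape==(3,3) else R.from_euler('xyz',o,degrees=True).as_matrix()
    return K,np.array(p["D"],float),Rm,np.array(p["position"],float)
def ray(p,uv):
    K,D,Rm,t=cam(p)
    q=cv2.undistortPoints(np.array(uv,float).reshape(-1,1,2),K,D).reshape(-1,2)
    return t,np.c_[q,np.ones(len(q))]@Rm.T
def onz(p,uv,z):
    t,d=ray(p,uv); s=(z-t[2])/d[:,2]; return t+s[:,None]*d
def cloud(p):
    h,w=p["z_map"].shape; u,v=np.meshgrid(np.arange(w),np.arange(h))
    t,d=ray(p,np.stack([u,v],-1).reshape(-1,2))
    X=t+d*p["z_map"].reshape(-1,1); X[p["z_map"].ravel()==0]=np.nan
    return X.reshape(h,w,3)
def save(p,n): cv2.imwrite(f"pics/{n}.png",p["frame"][:,:,::-1])
def tri(p1,a,p2,b):
    t1,d1=ray(p1,a);t2,d2=ray(p2,b);d1,d2=d1[0],d2[0]
    s=np.linalg.lstsq(np.c_[d1,-d2],t2-t1,rcond=None)[0]
    A,B=t1+s[0]*d1,t2+s[1]*d2
    return (A+B)/2,np.linalg.norm(A-B)
E
python3 - <<'E'
from h import *
np.set_printoptions(precision=1,suppress=True)
print(env.state())
t=env.grab_frame("top");s=env.grab_frame("side")
save(t,"top0");save(s,"side0")
for p in (t,s):
    print(p["position"],p["orientation"],p["fovy"],p["D"])
    C=cloud(p)
    for n in "green_tote blue_tote blue_tote_yellow_end gauge stud_plate gauge_spot cardboard lane_yellow spray_can t_wrench".split():
        r=env.landmark_of(p,n)
        for k in r[:2]:
            u,v=np.round(k["point"]).astype(int)
            print(n,round(k["score"],2),u,v,C[v,u] if 0<=u<560 and 0<=v<420 else '')
E
```

```text
pics
{'time_s': 0.0, 'qpos': array([69. , 18.4, 89.7, -0. , 72. , -1.1]), 'qvel': array([ 0.1,  0. ,  0.1,  0. ,  0.1, -0. ]), 'effort': array([ -0. , -41.2, -23.2,   0.1,   0. ,  -0. ]), 'ee_pos': array([195.2, 540.3, 213.1]), 'ee_rot': array([-179.9,   -0. ,  160.1]), 'force': array([ 0.9,  0.5, -0.1]), 'torque': array([-0.,  0., -0.]), 'gripper_force': 0.0, 'gripper_width': 90.91142122446051}
[ 330.2    5.6 1280.9] [-169.5    0.7  -91. ] 44.84752708739242 [0. 0. 0. 0. 0.]
green_tote 0.82 265 239 [504.5  47.   44.9]
blue_tote 0.75 304 232 [520.9 -49.3  38.2]
blue_tote_yellow_end 0.95 301 202 [601.  -44.7  18.2]
gauge 0.57 287 196 [617.4  -9.6  18. ]
stud_plate 0.89 419 264 [ 439.8 -335.2    3.6]
cardboard 0.92 160 249 [490.3 314.5   2.1]
lane_yellow 0.6 264 238 [506.7  49.4  46.8]
spray_can 0.67 351 167 [ 667.6 -163.9   96.9]
t_wrench 0.56 215 173 [681.7 173.9  18.4]
[ 180.6 -485.1  851.5] [-142.5    0.3  -38.5] 54.06434018599658 [-0.1  0.   0.   0.   0. ]
green_tote 0.69 251 204 [490.1  19.4  77.6]
blue_tote 0.77 278 233 [491.6 -81.4  71.8]
blue_tote_yellow_end 0.73 298 200 [579.5 -46.2  87. ]
gauge 0.58 298 208 [579.1 -48.   57.8]
stud_plate 0.61 335 343 [ 442.1 -334.9    1.4]
gauge_spot 0.6 332 344 [ 434.6 -333.3    5.4]
cardboard 0.59 194 153 [501.1 324.   -0.4]
spray_can 0.81 362 230 [ 663.4 -183.9   42.4]
t_wrench 0.77 276 154 [684.6 173.   -2.6]
```

View pics/top0.png

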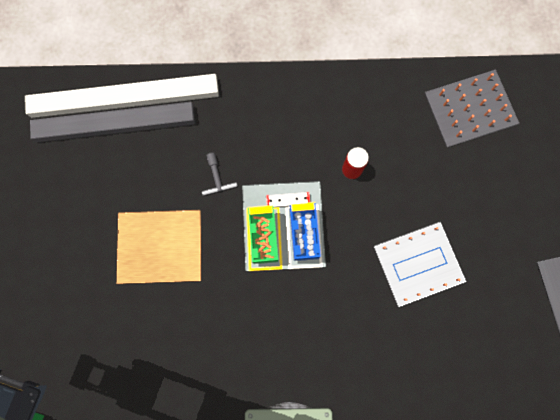

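View pics/side0.png

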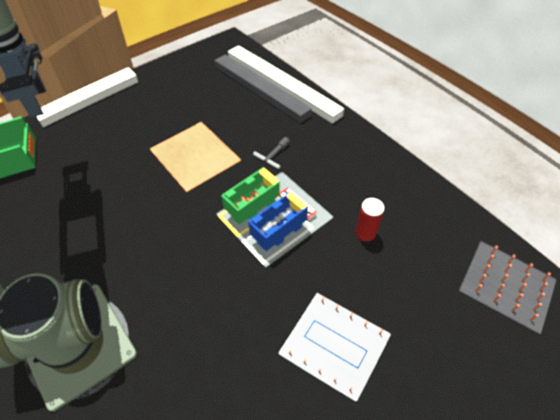

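```bash
cat > m.py <<'E'
from h import *
np.set_printoptions(precision=1,suppress=True)
def rect(X):
    (c,s,a)=cv2.minAreaRect(X[:,:2].astype(np.float32))
    if s[0]<s[1]: s=s[::-1]; a+=90
    a=(a+90)%180-90     # direction of the long side
    return np.array(c),np.array(s),round(a,2)
def hsv(p): return cv2.cvtColor(p["frame"],cv2.COLOR_RGB2HSV)
def pick(p,lo,hi,box,z,big=True):
    m=cv2.inRange(hsv(p),np.array(lo),np.array(hi)); C=cloud(p)
    v,u=np.nonzero(m); X=onz(p,np.c_[u,v],z)
    k=(X[:,0]>box[0])&(X[:,0]<box[1])&(X[:,1]>box[2])&(X[:,1]<box[3])
    if big:
        m2=np.zeros_like(m);m2[v[k],u[k]]=255
        n,l,st,_=cv2.connectedComponentsWithStats(m2)
        i=1+np.argmax(st[1:,4]); v,u=np.nonzero(l==i); return onz(p,np.c_[u,v],z)
    return X[k]
E
python3 - <<'E'
from m import *
t=env.grab_frame("top");s=env.grab_frame("side")
for n,p in(("top",t),("side",s)):
    print(n)
    print("card",rect(pick(p,(8,60,120),(22,255,255),(350,650,150,480),3)))
    print("plate",rect(pick(p,(0,0,170),(179,40,255),(300,600,-480,-200),4)))
    print("outline",rect(pick(p,(100,60,60),(125,255,255),(300,600,-480,-200),4)))
    C=cloud(p).reshape(-1,3)
    B=C[(C[:,0]>380)&(C[:,0]<660)&(abs(C[:,1])<130)]
    for nm,a,b in(("green",0,110),("blue",-110,0)):
        Q=B[(B[:,2]>75)&(B[:,1]>a)&(B[:,1]<b)]
        print(nm,len(Q),np.median(Q[:,2]),np.percentile(Q[:,2],[5,95]),rect(Q))
    print("sheet z",np.median(B[(B[:,2]<12),2]))
    print("red",rect(pick(p,(0,120,100),(8,255,255),(560,660,-100,100),20,False)),rect(pick(p,(172,120,100),(179,255,255),(560,660,-100,100),20,False)) if 1 else'')
E
```

```text
top
card (array([498.5, 318.5]), array([211.3, 181.7]), -89.22)
plate (array([ 441.5, -335.8]), array([181. , 160.2]), -70.99)
outline (array([ 441.2, -336.6]), array([129.8,  45.8]), -70.87)
green 601 87.88271342519056 [83.3 91.9] (array([512.9,  52.9]), array([132.4,  62.1]), 4.11)
blue 619 87.73093019496514 [82.7 91.9] (array([518.2, -47.6]), array([131.8,  62.1]), 3.55)
sheet z 0.691788483380833Traceback (most recent call last):
  File "<stdin>", line 14, in <module>
  File "m.py", line 11, in pick
    v,u=np.nonzero(m); X=onz(p,np.c_[u,v],z)
                         ~~~^^^^^^^^^^^^^^^^
  File "h.py", line 15, in onz
    t,d=ray(p,uv); s=(z-t[2])/d[:,2]; return t+s[:,None]*d
        ~~~^^^^^^
  File "h.py", line 12, in ray
    q=cv2.undistortPoints(np.array(uv,float).reshape(-1,1,2),K,D).reshape(-1,2)
      ~~~~~~~~~~~~~~~~~~~^^^^^^^^^^^^^^^^^^^^^^^^^^^^^^^^^^^^^^^^
cv2.error: OpenCV(4.12.0) /io/opencv/modules/calib3d/src/undistort.dispatch.cpp:347: error: (-215:Assertion failed) CV_IS_MAT(_src) && CV_IS_MAT(_dst) && (_src->rows == 1 || _src->cols == 1) && (_dst->rows == 1 || _dst->cols == 1) && _src->cols + _src->rows - 1 == _dst->rows + _dst->cols - 1 && (CV_MAT_TYPE(_src->type) == CV_32FC2 || CV_MAT_TYPE(_src->type) == CV_64FC2) && (CV_MAT_TYPE(_dst->type) == CV_32FC2 || CV_MAT_TYPE(_dst->type) == CV_64FC2) in function 'cvUndistortPointsInternal'
```

Emit:
move_arm(
  plan=[
    [[2.1,-3.25,0],1.6,0],
    [[2.1,-3.25,0],1.6,0],
    [[2.1,-3.25,0],1.6,0],
    [[2.1,-3.25,0],1.6,0],
    [[2.1,-3.25,0],1.6,0],
  ],
  squeeze=20,
)

```text
time_s: 1.7
ee_pos: [301.1, 377.0, 214.1]
ee_rot: [180.0, 0.0, 168.2]
force: [0.5, 0.1, 0.3]
gripper_width: 90.9
gripper_force: 0.0
```

Emit:
move_arm(
  plan=[
    [[2.1,-3.25,0],1.6,0],
    [[2.1,-3.25,0],1.6,0],
    [[2.1,-3.25,0],1.6,0],
    [[2.1,-3.25,0],1.6,0],
    [[2.1,-3.25,0],1.6,0],
  ],
)

```text
time_s: 2.2
ee_pos: [406.1, 214.4, 214.2]
ee_rot: [180.0, 0.0, 176.2]
force: [0.5, -0.0, -0.2]
gripper_width: 91.6
gripper_force: 0.0
```

Emit:
move_arm(
  plan=[
    [[2.1,-3.25,0],1.6,0],
    [[2.1,-3.25,0],1.6,0],
    [[2.1,-3.25,0],1.6,0],
    [[2.1,-3.25,0],1.6,0],
    [[2.1,-3.25,0],1.6,0],
  ],
)

```text
time_s: 2.7
ee_pos: [511.2, 51.8, 214.2]
ee_rot: [180.0, 0.0, -175.8]
force: [-0.5, 0.8, -0.2]
gripper_width: 91.0
gripper_force: 0.0
```

Emit:
move_arm(
  plan=[
    [[0,0,0],0,0],
    [[0,0,0],0,0],
    [[0,0,0],0,0],
  ],
)

```text
time_s: 3.0
ee_pos: [509.8, 54.0, 213.9]
ee_rot: [180.0, -0.0, -175.8]
force: [-0.8, 0.1, -1.5]
gripper_width: 91.0
gripper_force: 0.0
```

Run:
```python
from m import *
w=env.grab_frame("wrist");s=env.grab_frame("side");t=env.grab_frame("top")
save(w,"w1");print(w["position"],w["orientation"],w["fovy"],w["D"],env.state()["ee_pos"],env.state()["ee_rot"])
for n,p in(("wrist",w),("side",s)):
    C=cloud(p).reshape(-1,3)
    B=C[(C[:,0]>380)&(C[:,0]<660)&(abs(C[:,1])<130)]
    for nm,a,b in(("green",3,110),("blue",-110,3)):
        Q=B[(B[:,2]>78)&(B[:,2]<100)&(B[:,1]>a)&(B[:,1]<b)]
        if len(Q)>20: print(n,nm,len(Q),np.median(Q[:,2]),np.percentile(Q[:,2],[5,95]),rect(Q))
p=s
print("card",rect(pick(p,(8,60,120),(22,255,255),(350,650,150,480),3)))
print("plate",rect(pick(p,(0,0,170),(179,40,255),(300,600,-480,-200),4)))
print("outline",rect(pick(p,(95,60,60),(125,255,255),(300,600,-480,-200),4)))
a=env.landmark_of(t,"blue_tote_yellow_end")[0]["point"];b=env.landmark_of(s,"blue_tote_yellow_end")[0]["point"]
print("tri",tri(t,a,s,b))
```

```text
[438.2  48.  384.6] [165.2  -0.   94.1] 62.618000737717445 [-0.1  0.   0.   0.   0. ] [509.9  54.3 214.1] [ 180.     0.  -175.8]
wrist green 4189 88.89007804018706 [85.9 90.1] (array([513.3,  51.1]), array([130.7,  62.1]), 3.7)
wrist blue 3800 88.61754100929267 [81.  89.9] (array([518.6, -49.1]), array([131.4,  63. ]), 3.49)
side green 708 87.67275096117777 [79.8 90.8] (array([513.4,  52.9]), array([134.1,  65.7]), 3.95)
side blue 763 87.98116408305088 [80.5 90.5] (array([518.8, -48.2]), array([133.6,  65.7]), 4.36)
card (array([498.4, 318.4]), array([217.8, 186.4]), -88.93)
plate (array([ 440.8, -336.1]), array([182.1, 161.8]), -71.05)
outline (array([ 441.3, -336. ]), array([128.2,  44.6]), -71.18)
tri (array([583.3, -42.7,  78.2]), np.float64(1.8976128662787182))
```

Emit:
move_arm(
  plan=[
    [[0.28,-0.1,-4.1],-0.4,0],
    [[0,0,-4.1],0,0],
    [[0,0,-4.1],0,0],
    [[0,0,-2.6],0,0],
    [[0,0,-1.5],0,0],
  ],
  squeeze=30,
)

```text
time_s: 3.75
ee_pos: [511.5, 52.6, 47.7]
ee_rot: [180.0, -0.2, -176.2]
force: [0.6, 0.2, 1.0]
gripper_width: 91.3
gripper_force: 0.0
```

Emit:
move_arm(
  plan=[
    [[0,0,0],0,0],
    [[0,0,0],0,1],
    [[0,0,0],0,1],
    [[0,0,0],0,1],
    [[0,0,0],0,1],
  ],
)

```text
time_s: 4.25
ee_pos: [513.8, 52.3, 50.9]
ee_rot: [180.0, 0.1, -176.3]
force: [0.4, -0.3, 2.2]
gripper_width: 61.9
gripper_force: 2.0
```

Emit:
move_arm(
  plan=[
    [[0,0,0],0,1],
    [[0,0,0],0,1],
    [[0,0,0],0,1],
    [[0,0,0],0,1],
  ],
)

```text
time_s: 4.65
ee_pos: [513.8, 52.3, 50.9]
ee_rot: [180.0, 0.1, -176.3]
force: [-1.9, -0.4, 6.1]
gripper_width: 61.8
gripper_force: 30.0
```

Emit:
move_arm(
  plan=[
    [[0,0,1],0,1],
    [[0,0,2],0,1],
    [[0,0,3],0,1],
    [[0,1,2],0,1],
    [[-0.1,2,0],0,1],
  ],
)

```text
time_s: 5.15
ee_pos: [514.0, 81.9, 132.8]
ee_rot: [-180.0, 0.3, -176.4]
force: [0.5, -0.1, -3.9]
gripper_width: 61.6
gripper_force: 30.0
```

Emit:
move_arm(
  plan=[
    [[-0.2,3.5,0],-0.4,1],
    [[-0.2,3.5,0],-0.4,1],
    [[-0.2,3.5,0],-0.4,1],
    [[-0.2,3.5,0],-0.4,1],
    [[-0.2,3.5,0],-0.4,1],
  ],
)

```text
time_s: 5.65
ee_pos: [501.3, 258.3, 129.6]
ee_rot: [-180.0, -0.1, -178.3]
force: [-0.4, -0.1, -4.4]
gripper_width: 62.0
gripper_force: 30.0
```

Emit:
move_arm(
  plan=[
    [[-0.2,3.5,0],-0.4,1],
    [[-0.2,3.5,0],-0.4,1],
    [[-0.1,2.5,0],0,1],
    [[0,1.6,0],0,1],
    [[0,0,0],0,1],
  ],
)

```text
time_s: 6.15
ee_pos: [496.8, 369.8, 129.4]
ee_rot: [180.0, -0.0, -179.0]
force: [-0.9, -0.1, -3.4]
gripper_width: 61.6
gripper_force: 30.0
```

Emit:
move_arm(
  plan=[
    [[0,0,0],0,1],
    [[0,0,0],0,1],
  ],
)

```text
time_s: 6.35
ee_pos: [497.1, 366.8, 129.8]
ee_rot: [-179.9, -0.0, -179.1]
force: [0.4, -0.0, -3.0]
gripper_width: 61.9
gripper_force: 30.0
```

Run:
```python
from m import *
p=env.grab_frame("top");s=env.grab_frame("side")
for p in (p,s):
    C=cloud(p).reshape(-1,3)
    B=C[(C[:,0]>380)&(C[:,0]<660)&(C[:,1]>260)&(C[:,1]<440)]
    Q=B[(B[:,2]<12)];print(np.median(Q[:,2]))
print(env.state())
w=env.grab_frame("wrist")
C=cloud(w).reshape(-1,3);Q=C[(C[:,2]>152)&(C[:,2]<180)&(C[:,0]<600)&(C[:,1]>320)];print(rect(Q),np.median(Q[:,2]));save(w,"w2")
```

```text
0.6964117353252277
1.173122214653631
{'time_s': 6.45, 'qpos': array([ 35.4,  25.6,  90.8,  -0. ,  63.6, -55.5]), 'qvel': array([ 0.1, -0.1, -0.3,  0.2, -0.1,  0. ]), 'effort': array([  0.2, -48.7, -23. ,   0. ,   0.1,  -0. ]), 'ee_pos': array([497.3, 367. , 130. ]), 'ee_rot': array([-180. ,   -0. , -179.1]), 'force': array([ 0.9,  0.1, -3.6]), 'torque': array([0.1, 0.1, 0. ]), 'gripper_force': 29.979861080646515, 'gripper_width': 61.963418319936295}
(array([477. , 366.2]), array([91.1, 86.5]), 0.92) 168.03619888073672
```

Emit:
move_arm(
  plan=[
    [[0,0.15,-2.5],0,1],
    [[0,0,-3],0,1],
    [[0,0,-1.5],0,1],
    [[0,0,-0.7],0,1],
    [[0,0,-0.3],0,1],
  ],
)

```text
time_s: 7.0
ee_pos: [496.8, 368.9, 50.0]
ee_rot: [-179.9, -0.1, -179.1]
force: [-4.4, -4.4, 7.6]
gripper_width: 61.5
gripper_force: 30.0
```

Emit:
move_arm(
  plan=[
    [[0,0,-0.1],0,1],
    [[0,0,0],0,1],
    [[0,0,0],0,1],
  ],
)

```text
time_s: 7.3
ee_pos: [498.0, 370.3, 49.9]
ee_rot: [179.9, 0.1, -179.1]
force: [0.2, 0.3, -2.6]
gripper_width: 61.8
gripper_force: 30.0
```

Emit:
move_arm(
  plan=[
    [[0,0,0.1],0,0.1],
    [[0,0,0],0,0.1],
    [[0,0,0],0,0.1],
    [[0,0,0],0,0.1],
    [[0,0,2],0,0.1],
  ],
)

```text
time_s: 7.8
ee_pos: [495.6, 368.7, 67.8]
ee_rot: [-179.8, -0.3, -179.1]
force: [0.7, 0.4, 0.1]
gripper_width: 82.0
gripper_force: 0.0
```

Emit:
move_arm(
  plan=[
    [[0,0,4],0,0],
    [[0,0,4.5],0,0],
    [[0.1,-3,3],0.3,0],
    [[0.2,-4,1.5],0.3,0],
    [[0.2,-4,0],0.3,0],
  ],
)

```text
time_s: 8.3
ee_pos: [503.6, 259.6, 203.1]
ee_rot: [179.9, 0.3, -178.1]
force: [0.0, 0.7, -0.9]
gripper_width: 91.2
gripper_force: 0.0
```

Emit:
move_arm(
  plan=[
    [[0.2,-4,0],0.3,0],
    [[0.2,-4,0],0.3,0],
    [[0.2,-4,0],0.3,0],
    [[0.2,-4,0],0.3,0],
    [[0.2,-4,0],0.3,0],
  ],
)

```text
time_s: 8.8
ee_pos: [512.1, 58.2, 200.3]
ee_rot: [180.0, 0.0, -176.6]
force: [0.4, -0.9, -0.8]
gripper_width: 91.4
gripper_force: 0.0
```

Emit:
move_arm(
  plan=[
    [[0.2,-4,0],0.3,0],
    [[0.2,-4,0],0,0],
    [[0.2,-2.7,0],0,0],
    [[0,0,0],0,0],
    [[0,0,0],0,0],
  ],
)

```text
time_s: 9.3
ee_pos: [518.2, -47.3, 200.0]
ee_rot: [180.0, 0.0, -176.5]
force: [1.1, -0.7, -0.5]
gripper_width: 91.1
gripper_force: 0.0
```

```bash
cat >> m.py <<'E'
def rim(p,box,z=(80,96)):
    C=cloud(p).reshape(-1,3)
    Q=C[(C[:,0]>box[0])&(C[:,0]<box[1])&(C[:,1]>box[2])&(C[:,1]<box[3])&(C[:,2]>z[0])&(C[:,2]<z[1])]
    return (len(Q),np.median(Q[:,2]),rect(Q)) if len(Q)>20 else len(Q)
E
python3 - <<'E'
from m import *
t=env.grab_frame("top");w=env.grab_frame("wrist")
print(rim(t,(380,620,300,440)),rim(w,(380,620,-120,20)),env.state()["ee_pos"],env.state()["ee_rot"])
E
```

```text
(651, np.float64(86.57153356851131), (array([497. , 370.1]), array([131.3,  64.3]), 1.17)) (4420, np.float64(88.88251109681079), (array([518. , -49.5]), array([128.7,  62.1]), 3.34)) [518.1 -46.3 200. ] [ 180.    -0.  -176.3]
```

Emit:
move_arm(
  plan=[
    [[0,-0.2,-4],0,0],
    [[0,0,-4],0,0],
    [[0,0,-4],0,0],
    [[0,0,-2],0,0],
    [[0,0,-1],0,0],
  ],
)

```text
time_s: 9.9
ee_pos: [516.9, -47.8, 48.0]
ee_rot: [179.9, -0.2, -176.3]
force: [0.0, -0.9, 0.9]
gripper_width: 91.3
gripper_force: 0.0
```

Emit:
move_arm(
  plan=[
    [[0,0,0],0,0],
    [[0,0,0],0,1],
    [[0,0,0],0,1],
    [[0,0,0],0,1],
    [[0,0,0],0,1],
  ],
)

```text
time_s: 10.4
ee_pos: [518.7, -49.1, 50.8]
ee_rot: [180.0, 0.1, -176.4]
force: [-0.2, 2.8, 1.7]
gripper_width: 62.4
gripper_force: 1.1
```

Emit:
move_arm(
  plan=[
    [[0,0,0],0,1],
    [[0,0,0],0,1],
    [[0,0,0],0,1],
    [[0,0,0],0,1],
  ],
)

```text
time_s: 10.8
ee_pos: [518.7, -49.1, 50.8]
ee_rot: [180.0, 0.1, -176.4]
force: [-0.7, 2.5, 5.7]
gripper_width: 62.1
gripper_force: 30.0
```

Emit:
move_arm(
  plan=[
    [[0,0,1],0,1],
    [[0,0,2],0,1],
    [[0,0,3],0,1],
    [[0,1,2],0,1],
    [[-0.15,2,0],0,1],
  ],
)

```text
time_s: 11.3
ee_pos: [518.7, -20.2, 132.8]
ee_rot: [-179.9, 0.3, -176.5]
force: [0.9, 0.6, -4.8]
gripper_width: 61.8
gripper_force: 30.0
```

Emit:
move_arm(
  plan=[
    [[-0.2,3.5,0],-0.4,1],
    [[-0.2,3.5,0],-0.4,1],
    [[-0.2,3.5,0],-0.4,1],
    [[-0.2,3.5,0],-0.4,1],
    [[-0.2,3.5,0],-0.4,1],
  ],
)

```text
time_s: 11.8
ee_pos: [505.8, 156.7, 129.6]
ee_rot: [-180.0, -0.1, -178.4]
force: [0.7, -0.0, -3.9]
gripper_width: 62.0
gripper_force: 30.0
```

Emit:
move_arm(
  plan=[
    [[-0.2,3.5,0],-0.4,1],
    [[-0.2,3.5,0],-0.3,1],
    [[-0.2,2.5,0],0,1],
    [[-0.2,1.7,0],0,1],
    [[0,0,0],0,1],
  ],
)

```text
time_s: 12.3
ee_pos: [498.2, 269.3, 129.6]
ee_rot: [-180.0, -0.0, -178.9]
force: [0.6, -0.9, -4.6]
gripper_width: 61.8
gripper_force: 30.0
```

Emit:
move_arm(
  plan=[
    [[0,0,0],0,1],
    [[0,0,0],0,1],
    [[0,0,0],0,1],
  ],
)

```text
time_s: 12.6
ee_pos: [498.8, 266.7, 130.0]
ee_rot: [-180.0, -0.0, -179.1]
force: [-0.4, 0.2, -3.7]
gripper_width: 61.6
gripper_force: 30.0
```

Emit:
move_arm(
  plan=[
    [[0,0.15,-2.5],0,1],
    [[0,0,-3],0,1],
    [[0,0,-1.5],0,1],
    [[0,0,-0.7],0,1],
    [[0,0,-0.3],0,1],
  ],
)

```text
time_s: 13.1
ee_pos: [498.5, 268.5, 49.9]
ee_rot: [-180.0, -0.1, -179.1]
force: [-5.3, -3.9, 10.9]
gripper_width: 61.7
gripper_force: 30.0
```

Emit:
move_arm(
  plan=[
    [[0,0,-0.1],0,1],
    [[0,0,0],0,1],
    [[0,0,0],0,1],
  ],
)

```text
time_s: 13.4
ee_pos: [499.6, 269.6, 49.9]
ee_rot: [179.9, 0.1, -179.1]
force: [0.3, 0.3, -1.9]
gripper_width: 61.7
gripper_force: 30.0
```

Emit:
move_arm(
  plan=[
    [[0,0,0.1],0,0.1],
    [[0,0,0],0,0.1],
    [[0,0,0],0,0.1],
    [[0,0,0],0,0.1],
    [[0,0,2],0,0.1],
  ],
)

```text
time_s: 13.9
ee_pos: [497.0, 268.4, 68.0]
ee_rot: [-179.9, -0.3, -179.1]
force: [-0.1, 0.7, 0.1]
gripper_width: 82.2
gripper_force: 0.0
```

Emit:
move_arm(
  plan=[
    [[0,0,4],0,0],
    [[0,0,4.5],0,0],
    [[0,-3,3],0.3,0],
    [[0.2,-4,2],0.3,0],
    [[0.3,-4,1],0.3,0],
  ],
)

```text
time_s: 14.4
ee_pos: [504.5, 158.7, 217.5]
ee_rot: [179.9, 0.2, -178.1]
force: [-0.1, -0.5, -1.0]
gripper_width: 91.1
gripper_force: 0.0
```

Emit:
move_arm(
  plan=[
    [[0.5,-3.5,0],0.3,0],
    [[0.5,-3.5,0],0.3,0],
    [[0.5,-3.5,0],0.3,0],
    [[0.5,-3,0],0.3,0],
    [[0,-1,0],0.3,0],
  ],
)

```text
time_s: 14.9
ee_pos: [524.1, 11.9, 215.0]
ee_rot: [-180.0, 0.0, -176.8]
force: [-0.3, 0.4, -0.5]
gripper_width: 91.4
gripper_force: 0.0
```

Emit:
move_arm(
  plan=[
    [[0,0,0],0,0],
    [[0,0,0],0,0],
    [[0,0,0],0,0],
  ],
)

```text
time_s: 15.2
ee_pos: [523.6, 15.5, 215.0]
ee_rot: [180.0, -0.0, -176.6]
force: [0.8, -0.6, 0.8]
gripper_width: 91.2
gripper_force: 0.0
```

Run:
```python
from m import *
t=env.grab_frame("top");w=env.grab_frame("wrist");save(w,"w3");save(t,"t3")
print(rim(t,(380,620,320,440)),rim(t,(380,620,200,318)),env.state()["ee_pos"],env.state()["ee_rot"])
print(rim(w,(570,680,-110,110),(14,28)),rim(t,(580,680,-110,110),(14,28)))
```

```text
(650, np.float64(86.7456546358319), (array([497.2, 370.3]), array([131.5,  64.2]), 1.14)) (621, np.float64(86.99395455872673), (array([499.2, 269.4]), array([131.8,  61.9]), 0.97)) [523.6  15.4 215. ] [ 180.    -0.  -176.6]
(2392, np.float64(19.87811198469231), (array([608.4, -11.8]), array([109.3,  31.2]), -86.6)) 0
```

View pics/w3.png

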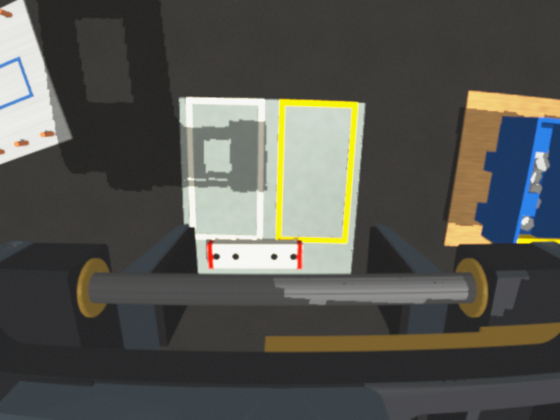

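Run:
```python
from m import *
w=env.grab_frame("wrist")
X=pick(w,(22,110,110),(34,255,255),(400,620,-20,120),4);print("lane w",rect(X))
t=env.grab_frame("top")
X=pick(t,(22,110,110),(34,255,255),(400,620,-20,120),4);print("lane t",rect(X))
C=cloud(w).reshape(-1,3)
Q=C[(C[:,2]>14)&(C[:,2]<28)&(abs(C[:,0]-608)<30)&(abs(C[:,1]+12)<70)]
print("gauge",np.percentile(Q[:,2],[5,50,95]),rect(Q), "sheet",np.median(C[(abs(C[:,0]-510)<40)&(abs(C[:,1]-50)<20),2]))
h=env.landmark_of(w,"gauge");g=env.landmark_of(t,"gauge")
print(h[0],g[:1]);
if g: print(tri(w,h[0]["point"],t,g[0]["point"]))
print(onz(w,[h[0]["point"]],4),onz(t,[g[0]["point"]],4))
```

```text
lane w (array([513.4,  50.9]), array([162.1,  84.9]), 1.61)
lane t (array([507.1,  11.9]), array([66.6,  5.4]), 1.92)
gauge [18.1 19.9 21.2] (array([608.5, -11.8]), array([109.2,  31.6]), -86.48) sheet 317.2966439805621
{'point': [255.0, 250.8], 'score': 0.81} []Traceback (most recent call last):
  File "<stdin>", line 12, in <module>
IndexError: list index out of range
```

Emit:
move_arm(
  plan=[
    [[0.8,-0.3,0],-8.2,0],
    [[0.8,-0.3,0],-8.2,0],
    [[0.8,-0.3,0],-8.2,0],
    [[0.8,-0.3,0],-8.2,0],
    [[0.8,-0.3,0],-8.2,0],
  ],
)

```text
time_s: 16.0
ee_pos: [564.1, -0.6, 214.9]
ee_rot: [180.0, -0.0, 142.0]
force: [0.4, 0.0, -1.3]
gripper_width: 91.3
gripper_force: 0.0
```

Emit:
move_arm(
  plan=[
    [[0.8,-0.3,-2],-8.2,0],
    [[0.8,-0.3,-3],-8.2,0],
    [[0.8,-0.3,-3],-8.2,0],
    [[0.8,-0.3,-3],-8.2,0],
    [[0.8,0,-2],-8.2,0],
  ],
)

```text
time_s: 16.5
ee_pos: [603.0, -12.9, 82.7]
ee_rot: [-179.8, -0.0, 101.0]
force: [0.5, -0.2, 1.4]
gripper_width: 91.3
gripper_force: 0.0
```

Emit:
move_arm(
  plan=[
    [[0.5,0,0],-8,0],
    [[0,0,0],0,0],
    [[0,0,0],0,0],
    [[0,0,0],0,0],
  ],
)

```text
time_s: 16.9
ee_pos: [608.8, -12.6, 85.6]
ee_rot: [179.9, 0.0, 93.5]
force: [0.2, -0.0, 0.2]
gripper_width: 91.1
gripper_force: 0.0
```

Run:
```python
from m import *
w=env.grab_frame("wrist");save(w,"w4")
C=cloud(w).reshape(-1,3)
Q=C[(C[:,2]>14)&(C[:,2]<28)&(abs(C[:,0]-608)<30)&(abs(C[:,1]+12)<70)]
print("gauge",rect(Q),env.state()["ee_pos"],env.state()["ee_rot"])
```

```text
gauge (array([608.5,  -6. ]), array([99.2, 30.1]), -86.78) [608.8 -12.6  85.7] [179.9   0.   93.4]
```

View pics/w4.png

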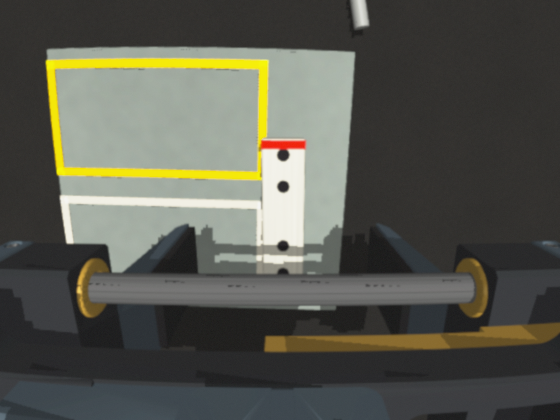

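Emit:
move_arm(
  plan=[
    [[0,0.05,-3],0,0],
    [[0,0,-2.5],0,0],
    [[0,0,-1.5],0,0],
    [[0,0,-0.6],0,0],
    [[0,0,-0.2],0,0],
  ],
  squeeze=20,
)

```text
time_s: 17.45
ee_pos: [608.6, -12.2, 6.9]
ee_rot: [-180.0, 0.0, 93.4]
force: [0.1, 0.1, 0.8]
gripper_width: 91.2
gripper_force: 0.0
```

Emit:
move_arm(
  plan=[
    [[0,0,0],0,0],
    [[0,0,0],0,0.4],
    [[0,0,0],0,1],
    [[0,0,0],0,1],
    [[0,0,0],0,1],
  ],
)

```text
time_s: 17.95
ee_pos: [608.9, -12.2, 7.3]
ee_rot: [180.0, 0.0, 93.3]
force: [0.7, 0.3, 0.5]
gripper_width: 61.8
gripper_force: 0.0
```

Emit:
move_arm(
  plan=[
    [[0,0,0],0,1],
    [[0,0,0],0,1],
    [[0,0,0],0,1],
    [[0,0,0],0,1],
  ],
)

```text
time_s: 18.35
ee_pos: [608.8, -12.2, 7.0]
ee_rot: [180.0, -0.0, 93.3]
force: [0.8, -0.2, 0.7]
gripper_width: 29.9
gripper_force: 0.0
```

Emit:
move_arm(
  plan=[
    [[0,0,0],0,1],
    [[0,0,0],0,1],
    [[0,0,1],0,1],
    [[0,0,3],0,1],
    [[0,0,4],0,1],
  ],
)

```text
time_s: 18.85
ee_pos: [607.0, -12.2, 86.3]
ee_rot: [-179.7, -0.0, 93.3]
force: [0.7, 0.0, -1.2]
gripper_width: 29.6
gripper_force: 20.0
```

Emit:
move_arm(
  plan=[
    [[-2,-2,1],1.5,1],
    [[-2,-3,0],1.5,1],
    [[-2,-3,0],1.5,1],
    [[-2,-3.5,0],1.5,1],
    [[-2,-3.5,0],1.5,1],
  ],
)

```text
time_s: 19.35
ee_pos: [507.8, -163.2, 97.7]
ee_rot: [180.0, 0.0, 100.9]
force: [-0.3, 0.5, -1.5]
gripper_width: 29.8
gripper_force: 20.0
```

Emit:
move_arm(
  plan=[
    [[-2,-3.5,0],1.5,1],
    [[-1.5,-3.5,0],1.5,1],
    [[-1.2,-3.5,0],1.5,1],
    [[-1,-3,0],1.5,1],
    [[-0.5,-2.5,0],1.5,1],
  ],
)

```text
time_s: 19.85
ee_pos: [445.6, -323.8, 97.6]
ee_rot: [-180.0, 0.0, 108.3]
force: [0.7, 0.4, -1.0]
gripper_width: 29.9
gripper_force: 20.0
```

Emit:
move_arm(
  plan=[
    [[-0.5,-1.4,0],0.5,1],
    [[0,0,0],0,1],
    [[0,0,0],0,1],
    [[0,0,0],0,1],
  ],
)

```text
time_s: 20.25
ee_pos: [441.9, -335.2, 97.1]
ee_rot: [180.0, -0.0, 108.9]
force: [-0.1, 0.2, -1.3]
gripper_width: 29.9
gripper_force: 20.0
```

Run:
```python
from m import *
w=env.grab_frame("wrist");save(w,"w5");print(env.state())
print("outline w",rect(pick(w,(100,90,60),(125,255,255),(300,600,-480,-200),4)))
C=cloud(w).reshape(-1,3)
Q=C[(C[:,2]>75)&(C[:,2]<115)&(abs(C[:,0]-441)<80)&(abs(C[:,1]+336)<100)]
print(len(Q),np.median(Q[:,2]))
```

```text
{'time_s': 20.3, 'qpos': array([-38.4,  22.2, 102. ,   0. ,  55.8, -57.3]), 'qvel': array([ 0.1, -0. , -0.1, -0.3, -0.1, -0. ]), 'effort': array([ -0.3, -42.1, -20.2,  -0. ,   0.1,   0. ]), 'ee_pos': array([ 441.9, -335.2,   97.1]), 'ee_rot': array([180. ,  -0. , 108.9]), 'force': array([ 0.3, -1. , -2. ]), 'torque': array([-0.1,  0. ,  0. ]), 'gripper_force': 19.99983698129654, 'gripper_width': 29.71161285109072}
outline w (array([ 422.8, -283.5]), array([44.8, 15.7]), 18.77)
9924 110.11205343636671
```

View pics/w5.png

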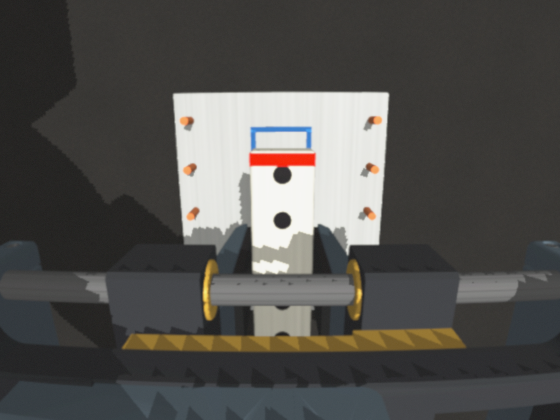

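Emit:
move_arm(
  plan=[
    [[-0.05,-0.15,-3],0,1],
    [[0,0,-3],0,1],
    [[0,0,-1.8],0,1],
    [[0,0,-0.7],0,1],
    [[0,0,-0.3],0,1],
  ],
)

```text
time_s: 20.8
ee_pos: [441.4, -337.1, 8.6]
ee_rot: [-180.0, -0.0, 108.9]
force: [1.0, 0.0, -1.1]
gripper_width: 29.5
gripper_force: 20.0
```

Emit:
move_arm(
  plan=[
    [[0,0,-0.15],0,1],
    [[0,0,0],0,1],
    [[0,0,0],0,1],
  ],
)

```text
time_s: 21.1
ee_pos: [441.8, -338.1, 8.4]
ee_rot: [179.9, 0.1, 108.8]
force: [0.1, 0.0, -1.9]
gripper_width: 29.7
gripper_force: 20.0
```

Emit:
move_arm(
  plan=[
    [[0,0.1,-0.1],0,1],
    [[0,0,0],0,1],
    [[0,0,0],0,0.4],
    [[0,0,0],0,0.4],
    [[0,0,0],0,0.4],
  ],
)

```text
time_s: 21.6
ee_pos: [441.3, -336.8, 6.6]
ee_rot: [180.0, 0.0, 108.8]
force: [-0.4, 0.0, -0.7]
gripper_width: 50.7
gripper_force: 0.0
```

Emit:
move_arm(
  plan=[
    [[0,0,0],0,0.4],
    [[0,0,1],0,0.4],
    [[0,0,3],0,0.4],
    [[0,0,5],0,0.4],
    [[0,0,5],0,0.4],
  ],
)

```text
time_s: 22.1
ee_pos: [440.8, -336.3, 148.2]
ee_rot: [-180.0, -0.1, 108.8]
force: [0.2, -1.3, 0.4]
gripper_width: 54.7
gripper_force: 0.0
```

Emit:
move_arm(
  plan=[
    [[-1,3.5,2],0,0.4],
    [[-1,3.5,0],0,0.4],
    [[0,3.5,0],0,0],
    [[0,3.5,0],0,0],
    [[0,0,0],0,0],
  ],
)

```text
time_s: 22.6
ee_pos: [420.4, -193.5, 167.3]
ee_rot: [180.0, -0.1, 109.0]
force: [-0.1, -1.5, -0.9]
gripper_width: 75.6
gripper_force: 0.0
```

Emit:
move_arm(
  plan=[
    [[0,0,0],0,0],
    [[0,0,0],0,0],
  ],
)

```text
time_s: 22.8
ee_pos: [421.6, -197.6, 166.9]
ee_rot: [180.0, 0.1, 108.8]
force: [-0.4, -0.5, -0.3]
gripper_width: 90.3
gripper_force: 0.0
```

Run:
```python
from m import *
t=env.grab_frame("top");save(t,"t6");print(env.state())
C=cloud(t);Q=C.reshape(-1,3)
G=Q[(abs(Q[:,0]-441)<70)&(abs(Q[:,1]+336)<70)&(Q[:,2]>12)&(Q[:,2]<35)]
n=(np.abs((G[:,:2]-[441.3,-336.5])@[np.cos(.33),np.sin(.33)])<50); print(len(G),rect(G[n]),np.median(G[n][:,2]))
X=pick(t,(0,130,90),(8,255,255),(370,510,-400,-260),20,False) ; print(len(X),rect(X) if len(X) else '')
o=pick(t,(100,60,60),(125,255,255),(300,600,-480,-200),4);print("outline",rect(o))
print(rim(t,(380,620,320,440)),rim(t,(380,620,200,318)))
cv2.imwrite("pics/t6c.png",cv2.resize(t["frame"][210:320,360:480,::-1],None,fx=5,fy=5))
```

```text
{'time_s': 22.85, 'qpos': array([-26.5,  10.7, 107.5,  -0. ,  61.7, -45.3]), 'qvel': array([-0.4,  0.3,  0. ,  0.1, -0. ,  0. ]), 'effort': array([  0.3, -32.1, -21.1,   0. ,   0.1,  -0. ]), 'ee_pos': array([ 421.5, -197.7,  166.7]), 'ee_rot': array([180. ,   0. , 108.8]), 'force': array([-1. ,  0.4, -0.3]), 'torque': array([-0.1,  0. , -0. ]), 'gripper_force': 0.0, 'gripper_width': 90.5196611131777}
0 (array([0., 0.]), array([0., 0.]), 0.0) nan
0 
outline (array([ 381.4, -244.2]), array([6.8, 1.8]), 42.98)
(647, np.float64(86.73522152449573), (array([497.3, 370.1]), array([132.3,  63.7]), 1.06)) (627, np.float64(86.82252628456445), (array([499.4, 269. ]), array([132.6,  62.4]), 1.46))
  return _methods._mean(a, axis=axis, dtype=dtype,
  ret = ret.dtype.type(ret / rcount)
```

View pics/t6c.png

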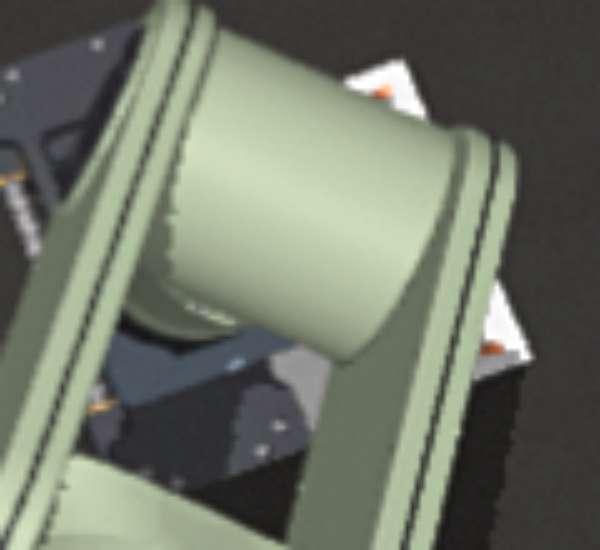

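Emit:
move_arm(
  plan=[
    [[0.5,3,1.5],4.8,0],
    [[0.5,3.8,1.8],4.8,0],
    [[0.5,3.8,0],4.8,0],
    [[0.5,3.8,0],4.8,0],
    [[0.5,3.8,0],4.8,0],
  ],
)

```text
time_s: 23.35
ee_pos: [446.8, -14.3, 199.7]
ee_rot: [180.0, 0.0, 132.9]
force: [1.6, -0.5, 0.6]
gripper_width: 91.0
gripper_force: 0.0
```

Emit:
move_arm(
  plan=[
    [[0.5,3.8,0],4.8,0],
    [[0.5,3.8,0],4.8,0],
    [[0.5,3.8,0],4.8,0],
    [[0.5,3.8,0],4.8,0],
    [[0.5,3.8,0],4.8,0],
  ],
)

```text
time_s: 23.85
ee_pos: [472.1, 176.1, 199.4]
ee_rot: [-180.0, 0.0, 156.9]
force: [0.9, 0.1, 0.2]
gripper_width: 91.3
gripper_force: 0.0
```

Emit:
move_arm(
  plan=[
    [[0.5,3.8,0],4.8,0],
    [[0.5,3.8,0],4.8,0],
    [[0.5,3.8,0],4.8,0],
    [[0.5,3.8,0],4.8,0],
    [[0.6,3.8,0],4.8,0],
  ],
)

```text
time_s: 24.35
ee_pos: [498.3, 366.2, 199.1]
ee_rot: [-180.0, -0.0, -179.0]
force: [1.2, 1.1, 0.4]
gripper_width: 91.3
gripper_force: 0.0
```

Emit:
move_arm(
  plan=[
    [[0,0.6,0],0,0],
    [[0,0,0],0,0],
    [[0,0,0],0,0],
  ],
)

```text
time_s: 24.65
ee_pos: [497.5, 369.8, 199.1]
ee_rot: [-179.9, -0.0, -179.3]
force: [-0.2, -0.3, 0.3]
gripper_width: 91.1
gripper_force: 0.0
```

Run:
```python
from m import *
t=env.grab_frame("top");w=env.grab_frame("wrist");s=env.grab_frame("side")
print(env.state()["ee_pos"],env.state()["ee_rot"])
for p in(t,s):
    Q=cloud(p).reshape(-1,3);d=Q[:,:2]-[441.3,-336.5];c,sn=np.cos(.33),np.sin(.33)
    a,b=d@[c,sn],d@[-sn,c]
    G=Q[(abs(a)<35)&(abs(b)<75)&(Q[:,2]>13)&(Q[:,2]<40)]
    print("gauge",len(G),rect(G),np.median(G[:,2]))
    X=pick(p,(0,130,90),(8,255,255),(370,510,-400,-260),20,False)
    X=X[abs((X[:,:2]-[441.3,-336.5])@[c,sn])<35]; print("red",rect(X))
print("outline",rect(pick(t,(100,60,60),(125,255,255),(300,600,-480,-200),4)))
print(rim(w,(380,620,325,440)))
X=pick(t,(22,110,110),(34,255,255),(400,620,-20,120),4);print("lane t",rect(X))
X=pick(s,(22,110,110),(34,255,255),(400,620,-20,120),4);print("lane s",rect(X))
cv2.imwrite("pics/t7c.png",cv2.resize(t["frame"][210:320,360:480,::-1],None,fx=5,fy=5))
```

```text
[497.4 369.8 199.8] [-180.     0.  -179.3]
gauge 545 (array([ 440.5, -336.5]), array([110.8,  30. ]), -71.29) 18.995714090057618
red (array([ 440., -336.]), array([106.8,  28.4]), -71.55)
gauge 798 (array([ 440.7, -335.1]), array([109.8,  32.6]), -71.19) 19.500542903784492
red (array([ 436.5, -337.1]), array([105. ,  29.3]), -70.38)
outline (array([ 441.2, -336.6]), array([129.8,  45.8]), -70.87)
(4505, np.float64(87.87853868632038), (array([497. , 369.1]), array([129.9,  62.2]), 0.91))
lane t (array([512.8,  51.6]), array([161.2,  84.7]), 1.72)
lane s (array([434.5,  52.1]), array([84.5, 15.9]), 81.48)
```

View pics/t7c.png

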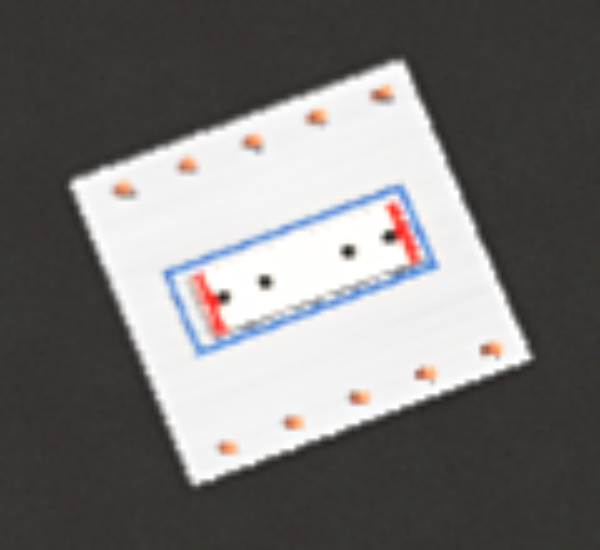

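The crop shows the gauge centred in the blue outline, spanning (200,300)-(405,235). Now the green tote.

Emit:
move_arm(
  plan=[
    [[0,0,-4],0.2,0],
    [[0,0,-4],0,0],
    [[0,0,-4],0,0],
    [[0,0,-2],0,0],
    [[0,0,-1],0,0],
  ],
  squeeze=30,
)

```text
time_s: 25.3
ee_pos: [496.3, 369.5, 47.5]
ee_rot: [-179.9, -0.2, -179.0]
force: [-0.1, 0.2, 0.1]
gripper_width: 91.0
gripper_force: 0.0
```

Emit:
move_arm(
  plan=[
    [[0,0,0],0,0],
    [[0,0,0],0,1],
    [[0,0,0],0,1],
    [[0,0,0],0,1],
    [[0,0,0],0,1],
  ],
)

```text
time_s: 25.8
ee_pos: [497.6, 371.1, 50.4]
ee_rot: [-180.0, 0.1, -178.9]
force: [0.4, -5.1, 2.0]
gripper_width: 61.8
gripper_force: 1.6
```

Emit:
move_arm(
  plan=[
    [[0,0,0],0,1],
    [[0,0,0],0,1],
    [[0,0,0],0,1],
    [[0,0,0],0,1],
    [[0,0,0],0,1],
  ],
)

```text
time_s: 26.3
ee_pos: [497.6, 371.2, 50.4]
ee_rot: [180.0, 0.1, -179.0]
force: [-1.3, -2.0, 6.1]
gripper_width: 62.1
gripper_force: 30.0
```

Emit:
move_arm(
  plan=[
    [[0,0,1],0,1],
    [[0,0,3],0,1],
    [[0,0,4],0,1],
    [[0,0,4],0,1],
    [[0,0,3],0,1],
  ],
)

```text
time_s: 26.8
ee_pos: [497.3, 371.7, 201.7]
ee_rot: [179.9, 0.1, -179.0]
force: [0.8, 0.6, -3.3]
gripper_width: 61.7
gripper_force: 30.0
```

Emit:
move_arm(
  plan=[
    [[0.1,-2,0],0,1],
    [[0.2,-3.5,0],0.2,1],
    [[0.2,-3.5,0],0.2,1],
    [[0.2,-3.5,0],0.2,1],
    [[0.2,-3.5,0],0.2,1],
  ],
)

```text
time_s: 27.3
ee_pos: [504.6, 208.8, 197.5]
ee_rot: [-179.9, -0.2, -178.2]
force: [0.9, -0.4, -3.4]
gripper_width: 61.5
gripper_force: 30.0
```

Emit:
move_arm(
  plan=[
    [[0.2,-3.5,0],0,1],
    [[0.2,-3.5,0],0,1],
    [[0.2,-3.5,0],0,1],
    [[0.1,-3.5,0],0,1],
    [[0,-1.9,0],0,1],
  ],
)

```text
time_s: 27.8
ee_pos: [511.3, 49.1, 197.6]
ee_rot: [-179.9, -0.2, -178.3]
force: [0.6, 0.7, -3.7]
gripper_width: 61.9
gripper_force: 30.0
```

Emit:
move_arm(
  plan=[
    [[0,0,0],0,1],
    [[0,0,-4],0,1],
    [[0,0,-4],0,1],
    [[0,0,0],0,1],
    [[0,0,0],0,1],
  ],
)

```text
time_s: 28.3
ee_pos: [512.6, 52.6, 119.1]
ee_rot: [180.0, -0.1, -178.1]
force: [0.1, -0.3, -2.7]
gripper_width: 61.9
gripper_force: 30.0
```

Run:
```python
from m import *
t=env.grab_frame("top");w=env.grab_frame("wrist");save(w,"w8")
s=env.state();print(s["ee_pos"],s["ee_rot"],s["gripper_width"])
print(rim(w,(400,640,-20,120),(148,165)),rim(t,(380,620,200,318)))
```

```text
[514.7  52.7 121.2] [ 180.     0.2 -178.1] 62.00620634895096
(12125, np.float64(157.92077929153322), (array([493.9,  51.2]), array([90.9, 84.9]), 1.73)) (636, np.float64(86.64222564528211), (array([499.1, 269.3]), array([131.2,  62.1]), 0.79))
```

Emit:
move_arm(
  plan=[
    [[-0.05,-0.1,-2],0,1],
    [[0,0,-2.5],0,1],
    [[0,0,-1.5],0,1],
    [[0,0,-0.5],0,1],
    [[0,0,-0.3],0,1],
  ],
)

```text
time_s: 28.9
ee_pos: [514.0, 51.5, 52.6]
ee_rot: [180.0, 0.2, -178.2]
force: [0.2, 0.8, -3.3]
gripper_width: 61.7
gripper_force: 30.0
```

Emit:
move_arm(
  plan=[
    [[0,0,-0.1],0,1],
    [[0,0,-0.1],0,1],
    [[0,0,0],0,1],
    [[0,0,0],0,1],
  ],
)

```text
time_s: 29.3
ee_pos: [514.0, 51.4, 51.4]
ee_rot: [180.0, 0.2, -178.2]
force: [-1.0, 0.3, 6.3]
gripper_width: 61.8
gripper_force: 30.0
```

Emit:
move_arm(
  plan=[
    [[0,0,0],0,0.1],
    [[0,0,0],0,0.1],
    [[0,0,0],0,0.1],
    [[0,0,0],0,0.1],
    [[0,0,2],0,0.1],
  ],
)

```text
time_s: 29.8
ee_pos: [510.8, 51.1, 67.6]
ee_rot: [-180.0, -0.3, -178.2]
force: [0.0, 0.3, -0.5]
gripper_width: 81.9
gripper_force: 0.0
```

Emit:
move_arm(
  plan=[
    [[0,0,4],0,0],
    [[0,0,5],0,0],
    [[-0.1,2,4],-0.2,0],
    [[-0.2,3,0],-0.2,0],
    [[-0.2,3,0],-0.2,0],
  ],
)

```text
time_s: 30.3
ee_pos: [508.5, 132.1, 201.3]
ee_rot: [179.9, 0.2, -178.8]
force: [0.6, -0.5, -0.6]
gripper_width: 91.2
gripper_force: 0.0
```

Emit:
move_arm(
  plan=[
    [[-0.2,3,0],-0.2,0],
    [[-0.2,3,0],0,0],
    [[-0.2,3,0],0,0],
    [[-0.2,3,0],0,0],
    [[-0.1,1.8,0],0,0],
  ],
)

```text
time_s: 30.8
ee_pos: [498.4, 271.1, 199.3]
ee_rot: [180.0, -0.0, -178.9]
force: [-0.3, -0.4, 0.5]
gripper_width: 91.0
gripper_force: 0.0
```

Emit:
move_arm(
  plan=[
    [[0,0,0],0,0],
    [[0,0,0],0,0],
    [[0,0,0],0,0],
  ],
)

```text
time_s: 31.1
ee_pos: [498.8, 268.2, 199.4]
ee_rot: [-180.0, -0.0, -179.0]
force: [0.5, -0.9, -0.6]
gripper_width: 91.2
gripper_force: 0.0
```

Run:
```python
from m import *
t=env.grab_frame("top");w=env.grab_frame("wrist");d=env.grab_frame("side")
s=env.state();print(s["ee_pos"],s["ee_rot"],s["gripper_width"])
print("green",rim(t,(400,640,-20,120),(75,96)),rim(d,(400,640,-20,120),(75,96)))
print("blue",rim(w,(380,620,200,325)),rim(t,(380,620,200,325),(75,96)))
```

```text
[498.9 268.3 199.6] [-180.    0. -179.] 91.16015420013751
green (612, np.float64(87.72470332812554), (array([513.1,  52. ]), array([131.5,  62. ]), 1.88)) (768, np.float64(87.69883963146594), (array([513.4,  52.2]), array([132.3,  66.1]), 1.64))
blue (4486, np.float64(87.87713774193492), (array([498.8, 268.7]), array([129.1,  62.2]), 0.82)) (110, np.float64(85.18232691687194), (array([460.5, 245.8]), array([52.4, 16.6]), -0.79))
```

Emit:
move_arm(
  plan=[
    [[0,0.05,-4],0,0],
    [[0,0,-4],0,0],
    [[0,0,-4],0,0],
    [[0,0,-2],0,0],
    [[0,0,-1],0,0],
  ],
)

```text
time_s: 31.75
ee_pos: [497.7, 268.5, 47.4]
ee_rot: [-179.9, -0.2, -179.0]
force: [0.7, -0.3, 0.5]
gripper_width: 91.4
gripper_force: 0.0
```

Emit:
move_arm(
  plan=[
    [[0,0,0],0,0],
    [[0,0,0],0,1],
    [[0,0,0],0,1],
    [[0,0,0],0,1],
    [[0,0,0],0,1],
  ],
)

```text
time_s: 32.25
ee_pos: [499.1, 269.9, 50.4]
ee_rot: [180.0, 0.1, -179.0]
force: [1.2, -4.9, 2.7]
gripper_width: 62.3
gripper_force: 1.8
```

Emit:
move_arm(
  plan=[
    [[0,0,0],0,1],
    [[0,0,0],0,1],
    [[0,0,0],0,1],
    [[0,0,0],0,1],
    [[0,0,0],0,1],
  ],
)

```text
time_s: 32.75
ee_pos: [499.2, 269.9, 50.3]
ee_rot: [180.0, 0.1, -179.0]
force: [-0.0, -1.2, 5.7]
gripper_width: 61.3
gripper_force: 30.0
```

Emit:
move_arm(
  plan=[
    [[0,0,1],0,1],
    [[0,0,3],0,1],
    [[0,0,4],0,1],
    [[0,0,4],0,1],
    [[0,0,3],0,1],
  ],
)

```text
time_s: 33.25
ee_pos: [498.7, 269.9, 201.6]
ee_rot: [180.0, 0.0, -179.0]
force: [0.7, -0.3, -4.4]
gripper_width: 61.8
gripper_force: 30.0
```

Emit:
move_arm(
  plan=[
    [[0.1,-1,0],-5,1],
    [[0.1,-1,0],-8,1],
    [[0.1,-1,0],-8.5,1],
    [[0.1,-1,0],-8.5,1],
    [[0.1,-1,0],-8.5,1],
  ],
)

```text
time_s: 33.75
ee_pos: [502.9, 219.2, 198.8]
ee_rot: [-179.9, -0.1, 142.2]
force: [-0.6, 0.1, -5.0]
gripper_width: 61.9
gripper_force: 30.0
```

Emit:
move_arm(
  plan=[
    [[0.1,-1,0],-8.5,1],
    [[0.1,-1,0],-8.5,1],
    [[0.1,-1,0],-8.5,1],
    [[0.1,-1,0],-8.5,1],
    [[0.1,-1,0],-8.5,1],
  ],
)

```text
time_s: 34.25
ee_pos: [507.9, 169.2, 198.8]
ee_rot: [-179.9, 0.0, 99.7]
force: [-0.4, 0.0, -4.4]
gripper_width: 62.0
gripper_force: 30.0
```

Emit:
move_arm(
  plan=[
    [[0.1,-1,0],-8.5,1],
    [[0.1,-1,0],-8.5,1],
    [[0.1,-1,0],-8.5,1],
    [[0.1,-1,0],-8.5,1],
    [[0,-1,0],-8.5,1],
  ],
)

```text
time_s: 34.75
ee_pos: [512.0, 119.3, 198.8]
ee_rot: [-179.9, 0.1, 57.2]
force: [-0.4, -0.9, -3.9]
gripper_width: 61.6
gripper_force: 30.0
```

Emit:
move_arm(
  plan=[
    [[0,-1,0],-8.5,1],
    [[0,-1,0],-8.5,1],
    [[0,-1,0],-8.5,1],
    [[0,-1,0],-8.5,1],
    [[0,-1,0],-8.5,1],
  ],
)

```text
time_s: 35.25
ee_pos: [511.9, 69.4, 198.9]
ee_rot: [-180.0, 0.1, 14.7]
force: [-0.2, 0.6, -3.4]
gripper_width: 61.9
gripper_force: 30.0
```

Emit:
move_arm(
  plan=[
    [[0,-1,0],-8.5,1],
    [[0,-0.7,0],-4.5,1],
    [[0,0,0],0,1],
    [[0,0,0],0,1],
    [[0,0,0],0,1],
  ],
)

```text
time_s: 35.75
ee_pos: [512.5, 53.1, 199.3]
ee_rot: [-180.0, 0.0, 2.1]
force: [0.3, 0.1, -4.4]
gripper_width: 61.9
gripper_force: 30.0
```

Run:
```python
from m import *
w=env.grab_frame("wrist");save(w,"w9");d=env.grab_frame("side");save(d,"s9");t=env.grab_frame("top")
s=env.state();print(s["ee_pos"],s["ee_rot"],s["gripper_width"],s["force"])
for p in (d,t): print("blue",rim(p,(430,600,0,110),(228,245)),"green",rim(p,(400,640,-20,120),(75,96)))
```

```text
[512.6  53.1 199.4] [-180.     0.     2.1] 61.75306841391516 [-0.4 -0.2 -4.1]
blue (552, np.float64(236.41222839537943), (array([505.8,  50.8]), array([125.6,  83.9]), -6.21)) green (712, np.float64(87.56873749409544), (array([513.6,  51.1]), array([133.1,  65.5]), 1.9))
blue (353, np.float64(235.79212436940247), (array([481. ,  52.6]), array([73.4, 64.5]), 4.42)) green (37, np.float64(87.90074902503375), (array([465.2,  38.1]), array([81.6, 39.3]), -46.93))
```

View pics/s9.png

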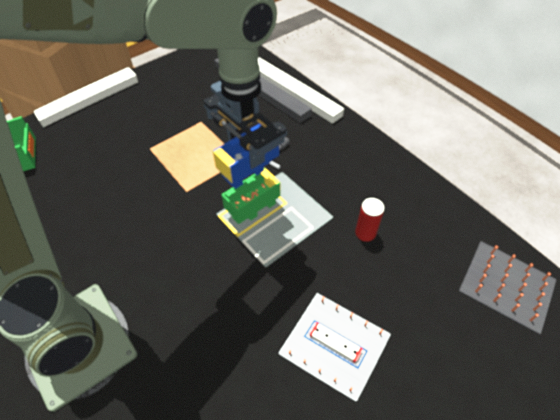

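View pics/w9.png

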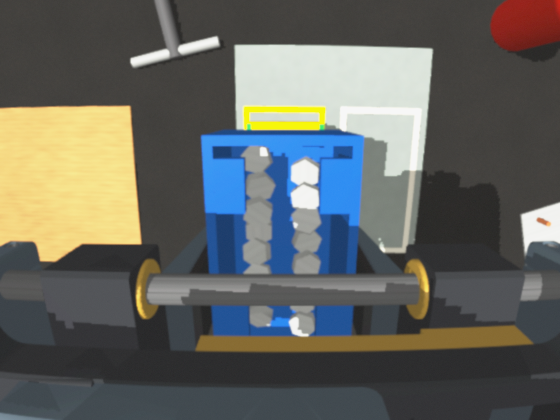

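Emit:
move_arm(
  plan=[
    [[0.05,-0.15,-1.5],-0.2,1],
    [[0,0,-2],0,1],
    [[0,0,-1],0,1],
    [[0,0,0],0,1],
    [[0,0,0],0,1],
  ],
)

```text
time_s: 36.4
ee_pos: [513.6, 51.4, 154.9]
ee_rot: [180.0, -0.0, 1.8]
force: [0.2, -0.3, -4.3]
gripper_width: 61.8
gripper_force: 30.0
```

Run:
```python
from m import *
w=env.grab_frame("wrist");save(w,"w10")
s=env.state();print(s["ee_pos"],s["ee_rot"],s["force"])
C=cloud(w);Q=C.reshape(-1,3);F=hsv(w).reshape(-1,3)
b=(F[:,0]>100)&(F[:,0]<130)&(F[:,1]>120);y=(F[:,0]>20)&(F[:,0]<36)&(F[:,1]>120)
B=Q[b&(Q[:,0]>520)&(abs(Q[:,1]-52)<50)&(Q[:,2]>170)]
print("blue top z",np.median(B[:,2][B[:,2]>188]),"max x",np.percentile(B[:,0],[97,99.5]),"y",np.percentile(B[:,1],[.5,99.5]),"bottom",)
Y=Q[y&(Q[:,0]>540)&(abs(Q[:,1]-52)<50)&(Q[:,2]>70)&(Q[:,2]<100)]
print("yellow",len(Y),np.percentile(Y[:,0],[3,99.5]),"y",np.percentile(Y[:,1],[.5,99.5]),np.median(Y[:,2]))
d=env.grab_frame("side")
D=cloud(d).reshape(-1,3);F=hsv(d).reshape(-1,3);b=(F[:,0]>100)&(F[:,0]<130)&(F[:,1]>120)
k=b&(abs(D[:,1]-20)<10)&(abs(D[:,0]-513)<80); print("blue wall z range",np.percentile(D[k,2],[1,99]),"x",np.percentile(D[k,0],[1,99]),"y",np.median(D[k,1]))
g=(F[:,0]>40)&(F[:,0]<85)&(F[:,1]>100)&(abs(D[:,1]-20)<10)&(abs(D[:,0]-513)<80);print("green wall z",np.percentile(D[g,2],[1,99]),"x",np.percentile(D[g,0],[1,99]),"y",np.median(D[g,1]))
```

```text
[514.   51.4 155.3] [180.   -0.1   1.8] [ 0.6  0.5 -4.1]
blue top z 192.5454853939376 max x [578.4 579.1] y [20.7 83.2] bottom
yellow 383 [576.8 580.3] y [22.6 82.7] 88.91506789131182
blue wall z range [110.7 258.7] x [453.7 576.7] y 21.128411787864593
green wall z [ 8.3 90.8] x [448.9 575.4] y 21.718508190552996
```

Emit:
move_arm(
  plan=[
    [[0.05,0.05,-0.8],0,1],
    [[0,0,-0.5],0,1],
    [[0,0,-0.2],0,1],
    [[0,0,-0.1],0,1],
    [[0,0,-0.1],0,1],
  ],
)

```text
time_s: 37.0
ee_pos: [513.8, 51.8, 137.4]
ee_rot: [180.0, -0.0, 1.8]
force: [-0.5, -0.3, -3.0]
gripper_width: 61.8
gripper_force: 30.0
```

Emit:
move_arm(
  plan=[
    [[0,0,-0.1],0,1],
    [[0,0,-0.05],0,1],
    [[0,0,0],0,1],
    [[0,0,0],0,1],
  ],
)

```text
time_s: 37.4
ee_pos: [513.9, 51.8, 136.4]
ee_rot: [180.0, -0.0, 1.8]
force: [-0.8, -0.2, -0.9]
gripper_width: 62.0
gripper_force: 30.0
```

Emit:
move_arm(
  plan=[
    [[0,0,-0.1],0,1],
    [[0,0,0],0,1],
    [[0,0,0],0,0.15],
    [[0,0,0],0,0.15],
    [[0,0,0],0,0.15],
  ],
)

```text
time_s: 37.9
ee_pos: [513.9, 51.8, 135.0]
ee_rot: [180.0, -0.0, 1.8]
force: [0.5, -0.2, -0.1]
gripper_width: 77.4
gripper_force: 0.0
```

Emit:
move_arm(
  plan=[
    [[0,0,0],0,0.1],
    [[0,0,1],0,0.1],
    [[0,0,3],0,0.1],
    [[0,0,4],0,0.1],
    [[0,0,4],0,0],
  ],
)

```text
time_s: 38.4
ee_pos: [513.5, 51.8, 256.8]
ee_rot: [180.0, 0.0, 1.8]
force: [0.3, 0.0, 0.6]
gripper_width: 87.5
gripper_force: 0.0
```

Emit:
move_arm(
  plan=[
    [[0,2,2],0,0],
    [[0,4,0],0,0],
    [[0,4,0],0,0],
    [[0,4,0],0,0],
    [[0,4,0],0,0],
  ],
)

```text
time_s: 38.9
ee_pos: [513.6, 233.3, 275.9]
ee_rot: [-180.0, -0.1, 1.8]
force: [-0.4, -0.6, 1.1]
gripper_width: 91.1
gripper_force: 0.0
```

Emit:
move_arm(
  plan=[
    [[0,4,0],0,0],
    [[0,0,0],0,0],
    [[0,0,0],0,0],
  ],
)

```text
time_s: 39.2
ee_pos: [513.5, 272.2, 275.2]
ee_rot: [180.0, -0.0, 1.9]
force: [0.4, -0.2, 0.9]
gripper_width: 91.0
gripper_force: 0.0
```

Run:
```python
from m import *
d=env.grab_frame("side");save(d,"s11");t=env.grab_frame("top")
s=env.state();print(s["ee_pos"],s["time_s"])
for p in (d,t): print("blue",rim(p,(430,600,-20,110),(163,185)),"green",rim(p,(400,640,-20,120),(75,90)))
cv2.imwrite("pics/s11c.png",cv2.resize(d["frame"][120:280,180:380,::-1],None,fx=3.5,fy=3.5))
```

```text
[513.7 270.8 275.3] 39.3
blue (843, np.float64(172.931269703721), (array([513.2,  52.9]), array([133.4,  66.1]), 2.04)) green (384, np.float64(86.54886583198129), (array([513.3,  49.6]), array([133.2,  62.8]), 0.44))
blue (721, np.float64(172.84767638346216), (array([512.9,  52.6]), array([132.4,  62.2]), 1.77)) green (60, np.float64(87.10507719793054), (array([501.5,  26.8]), array([141.6,  53.8]), -23.61))
```

View pics/s11c.png

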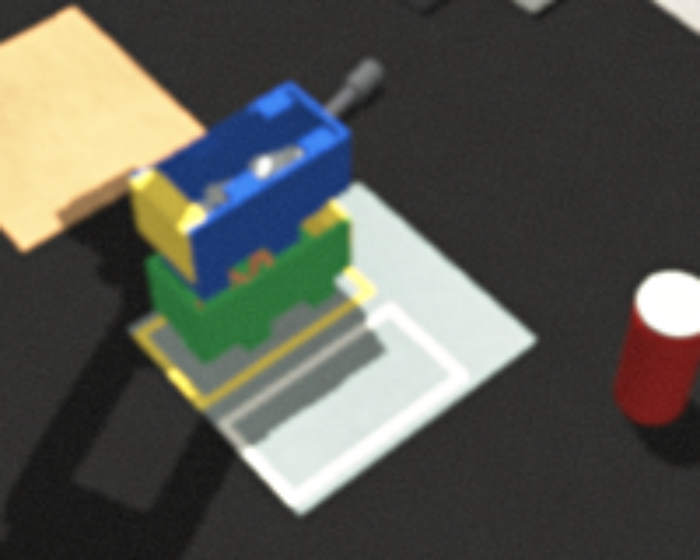

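The crop shows the blue tote stacked squarely on the green one, with its yellow end at (165,220) facing the robot. The rim measures about 173 mm against 174 mm expected. The stack stands in the yellow lane, so I'm handing the job in.

```bash
python3 -c "
from workcell import env
print(env.job_done())"
```

```text
the job is handed in; nothing more can be done
None
```

The job is handed in at about 39 s: by the last measurements, the gauge lies in the blue outline and the totes stand stacked in the yellow lane, with blue on top and its yellow end over green's plain end; the judge's verdict was not shown.

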